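# Clamp the sample tins in the paint shaker

### The job

Stand all the small sample tins upright on the shaker's platform, inside its rim, then swing the stiff arm round by its peg until the pressure plate is squarely over the platform. Turn the wing handle clockwise to bring the plate down on the tins and stop at the first click of its clutch, never reaching a second one, and leave the arm and the tins clamped like that. Leave the other things on the bench where they are.

Things in the scene. Friction and masses are not known exactly. Their poses are not given: they have to be found in the camera images.
- tin1: A small sample paint tin, a plain upright steel cylinder with a paper band, 56 mm in diameter, 60 mm tall, about 0.2 kg, heaviest low down. Origin: centre of its underside, z up its axis. Two to four of these identical tins are present (absent ones read None); they stand about on the bench.
- tin2: A small sample paint tin, a plain upright steel cylinder with a paper band, 56 mm in diameter, 60 mm tall, about 0.2 kg, heaviest low down. Origin: centre of its underside, z up its axis. Two to four of these identical tins are present (absent ones read None); they stand about on the bench.
- tin3: A small sample paint tin, a plain upright steel cylinder with a paper band, 56 mm in diameter, 60 mm tall, about 0.2 kg, heaviest low down. Origin: centre of its underside, z up its axis. Two to four of these identical tins are present (absent ones read None); they stand about on the bench.
- tin4: A small sample paint tin, a plain upright steel cylinder with a paper band, 56 mm in diameter, 60 mm tall, about 0.2 kg, heaviest low down. Origin: centre of its underside, z up its axis. Two to four of these identical tins are present (absent ones read None); they stand about on the bench.
- thinner: Bystander: slim bottle, 44 mm in diameter, 110 mm tall, standing among the tins. Origin: centre of its underside.
- putty: Bystander: squat grey jar, 68 mm in diameter, 50 mm tall, standing among the tins. Origin: centre of its underside.
- brush: Bystander: paint brush lying flat, 200 mm long. Origin: centre of its underside.
- scraper: Bystander: flat spatula lying on the bench, 190 mm long. Origin: centre of its underside.
- cup: Bystander: white plastic cup, 80 mm wide, 100 mm tall. Origin: centre of its underside.
- bigtin: Bystander: large tin, 100 mm in diameter, 110 mm tall. Origin: centre of its underside.
- block: Bystander: cork sanding block 100 x 60 x 30 mm lying flat. Origin: centre of its underside.
- tape: Bystander: ring of tape lying flat, 90 mm in diameter, 24 mm tall. Origin: centre of its underside.
- platform (a point): Centre of the top face of the shaker's fixed square platform, 30 mm above the bench; z up, x and y parallel to its sides. Flat inside the rim: 198 x 198 mm; rim 6 mm thick, 12 mm above the top face. Four tins fit two by two, 84 mm between centres. A drive housing, 70 mm tall, joins it on its +x side.
- post (a point): On the vertical axis of the steel post (34 mm in diameter) that carries the swing arm, 138 mm from the platform's centre in the platform's +y direction, 190 mm above the bench.
- swing_arm (a joint): Angle of the stiff arm about the post, rad, counter-clockwise from above. At 0 it points to the platform's -y and the plate is squarely over the platform; it starts at 2.45 to 2.8. About 1 N m of friction; it stays where left; no stop at 0 (range -0.4 to 3.0). The arm is a bar 26 mm wide, 165 to 185 mm above the bench, reaching 214 mm from the post's axis.
- peg_grip (a point): Middle of the gripping length of the upright round black peg, 22 mm in diameter, near the free end of the swing arm, 208 mm from the post's axis. It spans 186 to 256 mm above the bench (this point: 241 mm) and revolves freely on its own axis; pull or push it to swing the arm.
- plate: Square pressure plate 190 x 190 x 12 mm, level, hanging under the arm on the screw, 138 mm from the post's axis. Origin: centre of its underside, 106 mm above the bench when raised, as at the start: 16 mm above the top of a tin on the platform. It swings with the arm and goes down 4 mm per radian that the screw turns clockwise.
- screw (a joint): Angle of the vertical clamp screw with its round steel collar (72 mm in diameter, top 201 mm above the bench), rad, clockwise seen from above positive, 0 at the start. About 4 rad brings the plate down onto tins on the platform; the screw holds where it is left (about 0.2 N m of friction).
- handle_grip (a point): Middle of the black wing handle on top of the screw: an upright bar 70 mm long (this point's x axis), 14 mm thick (y), spanning 211 to 245 mm above the bench; this point 230 mm above the bench, on the screw's axis, 138 mm from the post's axis.
- clutch (a joint): Slip of the wing handle on the screw, rad clockwise, 0 at the start, under 0.1 while both turn together. At the set torque (about 0.32 N m, against 0.2 while running free) the handle gives way over a detent at 0.2 and the torque drops: first click, 0.3 to 0.5. The handle then stands about 20 degrees off the collar's ridge, with which it was in line. Past 0.6 is the second click (overtightened).
There are look-alikes about, which are no part of the job. Leave any brown or turquoise look-alike of the tin1 alone.

How it is judged:
On the way, in this order (a step that is already met when the one before it is completed fails the run):
1. all tins present stand upright on the platform (x of tin1 in the frame of platform between -0.085 and 0.085 m and y of tin1 in the frame of platform between -0.085 and 0.085 m and z of tin1 in the frame of platform between -0.004 and 0.006 m and angle between each of tin1, tin2, tin3, tin4's own z axis and vertical below 0.1 rad and x of tin2 in the frame of platform between -0.085 and 0.085 m and y of tin2 in the frame of platform between -0.085 and 0.085 m and z of tin2 in the frame of platform between -0.004 and 0.006 m and x of tin3 in the frame of platform between -0.085 and 0.085 m and y of tin3 in the frame of platform between -0.085 and 0.085 m and z of tin3 in the frame of platform between -0.004 and 0.006 m and x of tin4 in the frame of platform between -0.085 and 0.085 m and y of tin4 in the frame of platform between -0.085 and 0.085 m and z of tin4 in the frame of platform between -0.004 and 0.006 m), for 0.2 s.
2. the arm is swung so that the plate is over the platform (value of joint swing_arm between -0.14 and 0.14 rad), for 0.2 s.
3. the clutch has clicked once (all of step 2 and value of joint clutch above 0.28 rad), for 0.2 s.
At the end, for the whole second after the job is handed in: Every tin present stands upright (0.1 rad) and still on the platform, its centre within 85 mm of the platform centre along each side, pressed by the plate with over 1 N; the swing arm is within 0.14 rad of 0; the clutch has slipped one click (0.28 to 0.65 rad) (all of step 1 and all of step 3 and value of joint clutch below 0.65 rad and contact force between plate and tin1 above 1 N and contact force between plate and tin2 above 1 N and contact force between plate and tin3 above 1 N and contact force between plate and tin4 above 1 N and linear speed of each of tin1, tin2, tin3, tin4 below 0.02 m/s); the robot touches nothing.
It fails at once if the clutch goes over its second click (value of joint clutch above 0.65 rad).
It fails at once if a bystander is moved more than 50 mm or tipped over (distance of any of thinner, putty, brush, scraper, cup, bigtin, block, tape from where it was at the start of the episode above 0.05 m or angle between any of thinner, putty, brush, scraper, cup, bigtin, block, tape's own z axis and vertical above 0.6 rad).
Of tin1, tin2, tin3, tin4 only 2 to 4 are there at a start; the rules pass over those that are not, and their reading is None.
At some moment in a run one of tin1, tin2, tin3, tin4 may be knocked a few centimetres aside while the robot is not near it.
It also fails if it takes over 210 s, if anything falls off the work surface, if the arm or the gripper's body presses on something with over 40 N, if the wrist force passes 120 N, or if a joint passes its speed limit or range.

### The arm

A 6-joint arm with a two-finger parallel gripper is mounted at the origin on the work surface. World frame = base frame: x ahead of the robot, y to its left, z up, the work surface at z = 0. Lengths are in m, angles in rad, forces in N, time in s.
With the tool pointing down it reaches from about 0.3 to 0.85 m from the base axis. Payload 4.2 kg.
Tool frame: the origin (TCP) lies at the very end of the fingers, on their centre line; the grasp point (between the pads) lies 19 mm behind it; z points along the fingers, y is the direction in which the jaws open and shut (so a half turn about z gives the same grasp; the last joint's range is limited). The gripper opens to 91 mm and grips with 3 to 60 N. Pads are 32 mm wide; open, the fingers measure 118 mm over their backs; the gripper's body (76 mm by 178 mm) begins 60 mm behind the grasp point.
Start: joints at [-1.366, 0.32, 1.565, -0, 1.257, -0.02], TCP at [0.128, -0.561, 0.214] pointing down, gripper open.
Joint ranges: [-3.11, 3.11], [-0.84, 2.01], [0.21, 2.61], [-1.34, 4.49], [0.05, 2.63], [-2.56, 2.56]. Speed limits (rad/s): [2.57, 2.57, 3.14, 3.14, 3.14, 3.14].

### API

Orientations are given as a 3x3 rotation matrix whose columns are the frame's x, y, z axes.
In Python, from workcell import movep, move_straight, movej, set_gripper, wait, inverse_kinematics, get_image, camera_info, MotionError, sign_off, read_time, read_joint_positions, read_joint_vel, read_joint_torque, read_tcp_pos, read_ee_rot, read_contact_force, read_wrist_torque, read_finger_gap gives the robot as it stands. Calls block until the motion is done:
- movep(position, orientation): joint-space move of the TCP to a pose.
- move_straight(position, rotation=None, speed=0.15, max_force=None): straight line of the TCP; rotation=None keeps the orientation; speed is the mean speed in m/s. With max_force (N) it stops when the force on the tool has changed by that much, and returns True; else False.
- movej(angles): joint-space move.
- set_gripper(opening, force=None): opening from 0.0 (shut) to 1.0 (fully open); force is the grip in N (None keeps the last); returns when the fingers have stopped.
- wait(seconds).
- inverse_kinematics(position, orientation): joint angles nearest the present ones, or None.
- get_image(name): name is "scene" or "top" or "wrist"; returns the picture (400x640x3 uint8, red, green, blue); there is no depth.
- camera_info(name): a dict with "vfov" (degrees; the focal length in pixels is half the picture's height over the tangent of half this angle, whatever the lens; pixels are square), "cx", "cy" (the principal point, pixels), "xyz" and "rotation" of the camera in the world. Camera axes: x right, y down, z forward; pixel columns grow to the right and rows downward; lengths in m; the calibration is good to about 2 mm. The wrist camera is an equidistant fisheye: a pixel r from the principal point sees the ray r / f radians off the axis. A picture is of the moment at which its call begins: read the wrist's pose just before it. camera_info takes no time and is no camera call; for the wrist camera it gives the pose at the moment of the call.
A pose or a line that the arm cannot do raises MotionError and nothing moves.
- sign_off(): hands the job in, once; it reports no verdict.
Readings, each from a call of its own:
- read_time(): time.
- read_joint_positions(): joint angles.
- read_joint_vel(): joint speeds.
- read_joint_torque(): joint torques, N m.
- read_tcp_pos(): TCP position.
- read_ee_rot(): TCP orientation.
- read_contact_force(): force on the tool from outside, world axes, zero at the start.
- read_wrist_torque(): the same for the moment, N m.
- read_finger_gap(): opening from 0.0 (shut) to 1.0 (fully open).
Only numpy, scipy, OpenCV 4.12 (cv2) and the standard library are available. Lean on these libraries where they do the work, as an engineer would, in place of code of your own. Each camera call takes 0.05 s, during which the arm holds its last target.

## Working session

There is one attempt and no reset: what is moved stays moved. The work goes in short steps, each a Python script; the robot and the scene stay as the last script left them, time stands still between calls to the robot, and variables do not carry over. Pictures are saved under pics/ and viewed, and the job is handed in when it is done.

```bash
ls; mkdir -p pics
cat > h.py <<'E'
import numpy as np, cv2
from workcell import *
def save(name,fn):
    im=get_image(name); cv2.imwrite('pics/'+fn,cv2.cvtColor(im,cv2.COLOR_RGB2BGR)); return im
def ray(info,u,v):
    f=200/np.tan(np.radians(info['vfov'])/2)
    d=np.array([(u-info['cx'])/f,(v-info['cy'])/f,1.0])
    return np.array(info['rotation'])@d
def onz(info,u,v,z):
    d=ray(info,u,v);o=np.array(info['xyz']);return (o+d*(z-o[2])/d[2])
def proj(info,p):
    f=200/np.tan(np.radians(info['vfov'])/2)
    q=np.array(info['rotation']).T@(np.array(p)-np.array(info['xyz']))
    return info['cx']+f*q[0]/q[2],info['cy']+f*q[1]/q[2]
def crop(im_fn,out,x0,y0,x1,y1,s):
    im=cv2.imread('pics/'+im_fn)[y0:y1,x0:x1]
    cv2.imwrite('pics/'+out,cv2.resize(im,None,fx=s,fy=s,interpolation=cv2.INTER_CUBIC))
def down(yaw):
    # tool z down; tool y (jaw dir) at angle yaw in world
    y=np.array([np.cos(yaw),np.sin(yaw),0]);z=np.array([0,0,-1.]);x=np.cross(y,z)
    return np.column_stack([x,y,z])
E
python3 - <<'E'
from h import *
save('top','top0.png');save('scene','sc0.png');save('wrist','wr0.png')
for n in('top','scene','wrist'):print(n,camera_info(n))
print(read_time(),read_ee_rot())
E
```

```text
pics
top {'vfov': 57.604648712870976, 'cx': 323.328464107725, 'cy': 190.9399324683959, 'xyz': array([ 0.48040068, -0.07471628,  1.55875519]), 'rotation': array([[ 0.00314231, -0.9971845 ,  0.07492126],
       [-0.99961131, -0.00105686,  0.02785862],
       [-0.027701  , -0.07497968, -0.99680023]])}
scene {'vfov': 46.44309178988995, 'cx': 314.55110100415624, 'cy': 199.2649809219446, 'xyz': array([ 1.0526233 , -0.84791241,  1.57291005]), 'rotation': array([[ 0.85080477,  0.43628029, -0.29290058],
       [ 0.52546834, -0.71036627,  0.46825504],
       [-0.00377625, -0.55230361, -0.83363449]])}
wrist {'vfov': 65.70646984690485, 'cx': 316.9116468615234, 'cy': 201.98746225468503, 'xyz': array([ 0.20139087, -0.54311282,  0.38366974]), 'rotation': array([[ 0.22240675, -0.93995343, -0.25888759],
       [-0.97495297, -0.21480157, -0.05768004],
       [-0.00139291,  0.26523165, -0.96418371]])}
0.15 [[ 9.74835657e-01  2.22924543e-01 -2.98517675e-04]
 [ 2.22924743e-01 -9.74834757e-01  1.32489138e-03]
 [ 4.34540087e-06 -1.35809834e-03 -9.99999078e-01]]
```

View pics/top0.png

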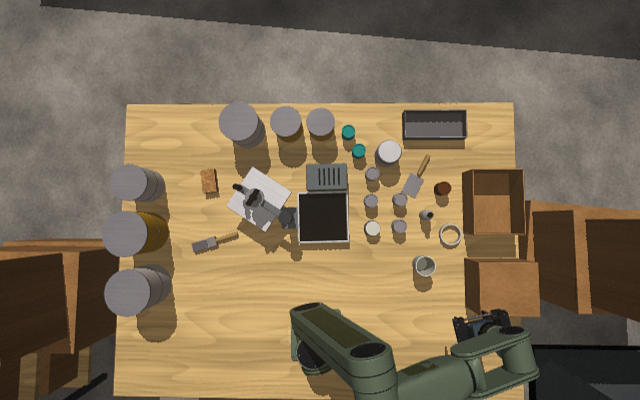

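View pics/sc0.png

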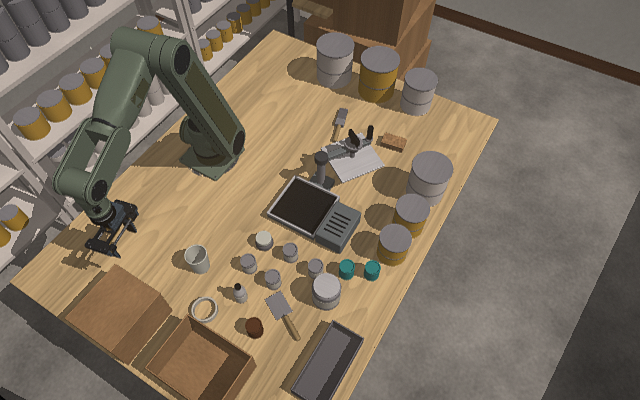

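Run:
```python
from h import *
crop('top0.png','top0c.png',340,110,480,250,5.5)
crop('top0.png','top0d.png',200,150,360,260,5)
crop('sc0.png','sc0c.png',220,210,350,330,6)
```

```text
(no output)
```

View pics/top0c.png

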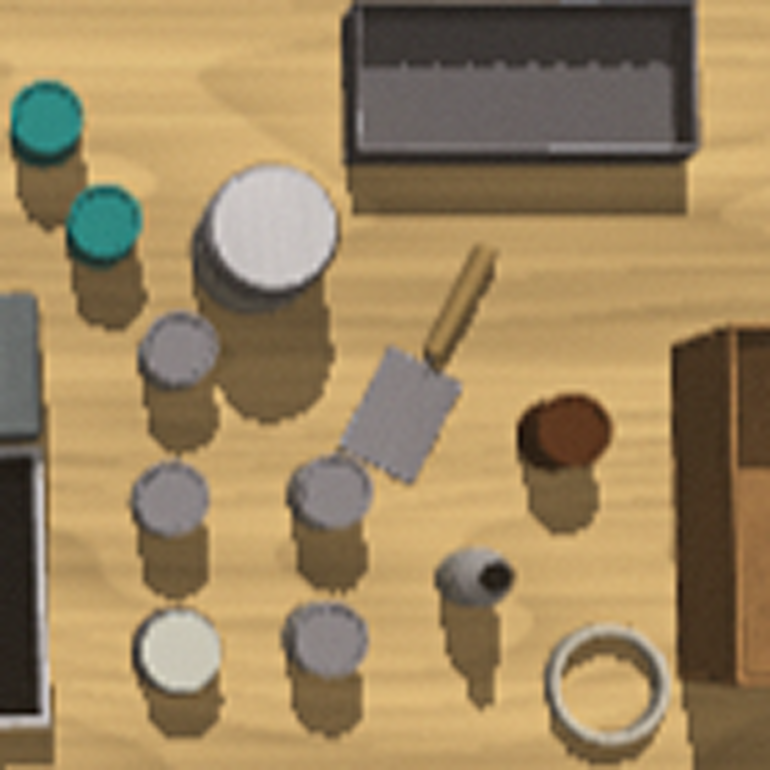

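View pics/top0d.png

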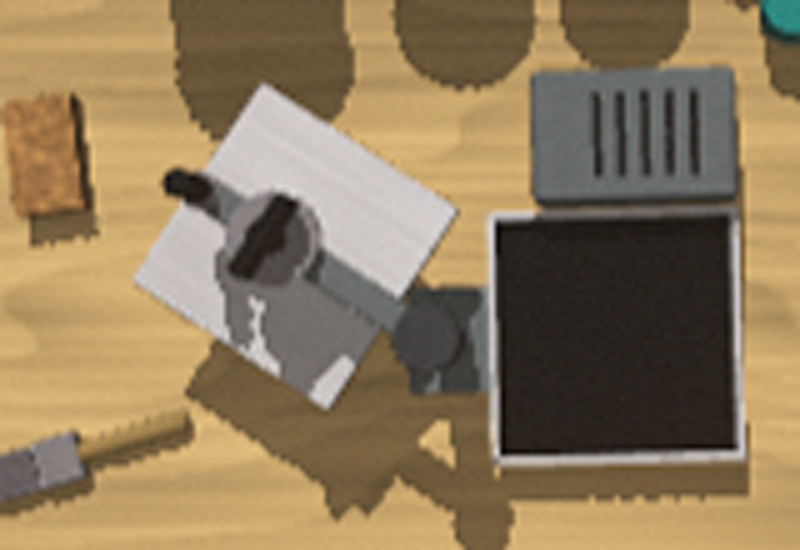

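View pics/sc0c.png

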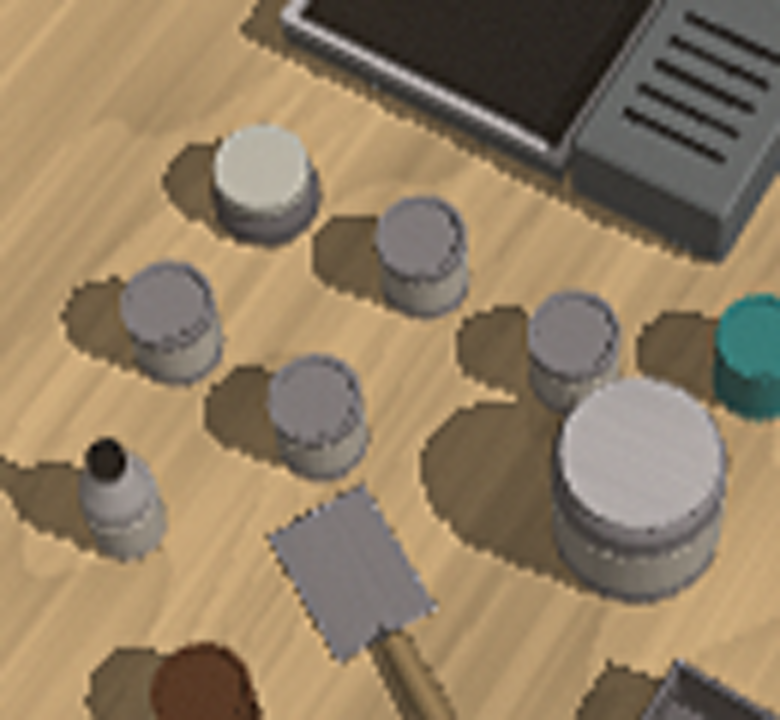

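The four tins (grey lids, paper bands) are at about (372,173), (371,200), (400,199) and (399,226) in the top picture. The wider white-lidded one at (372,228) is the putty jar, the bottle at (426,215) is the thinner, and I leave the turquoise and brown look-alikes alone. Next I compute their positions.

```bash
cat > meas.py <<'E'
from h import *
T=camera_info('top');S=camera_info('scene')
c=lambda x,y,s,x0,y0:((x+.5)/s-.5+x0,(y+.5)/s-.5+y0)
for n,x,y,z in [('A',180,349,.06),('B',171,497,.06),('C',331,491,.06),('D',327,639,.06),('putty',178,650,.05),('thin',493,577,.11),('big',273,229,.11),('brown',570,430,.06),('tq',105,223,.06)]:
    print(n,onz(T,*c(x,y,5.5,340,110),z).round(4))
for n,x,y,z in [('A',575,333,.06),('B',421,237,.06),('C',317,394,.06),('D',169,305,.06),('putty',263,168,.05),('big',640,455,.11)]:
    print('S',n,onz(S,*c(x,y,6,220,210),z).round(4))
R=[onz(T,*c(x,y,5,200,150),.042) for x,y in[(490,215),(740,207),(745,456),(497,465)]]
print('rim',np.round(R,4),np.mean(R,0))
for a,b in((0,1),(1,2),(2,3),(3,0)):
    d=R[b]-R[a];print(np.linalg.norm(d),np.degrees(np.arctan2(d[1],d[0])))
for n,x,y,z in[('post',425,333,.19),('handle',263,237,.245),('peg',177,182,.256),('collar',270,240,.201)]:
    print(n,onz(T,*c(x,y,5,200,150),z).round(4))
E
python3 meas.py
```

```text
A [ 0.6674 -0.2352  0.06  ]
B [ 0.5561 -0.2277  0.06  ]
C [ 0.5608 -0.3467  0.06  ]
D [ 0.4508 -0.3423  0.06  ]
putty [ 0.442  -0.2332  0.05  ]
thin [ 0.4965 -0.4524  0.11  ]
big [ 0.7492 -0.298   0.11  ]
brown [ 0.6066 -0.5244  0.06  ]
tq [ 0.7633 -0.1793  0.06  ]
S A [ 0.6714 -0.2356  0.06  ]
S B [ 0.5584 -0.2302  0.06  ]
S C [ 0.5632 -0.3482  0.06  ]
S D [ 0.4552 -0.3471  0.06  ]
S putty [ 0.4453 -0.2374  0.05  ]
S big [ 0.7542 -0.3005  0.11  ]
rim [[ 0.5873  0.0755  0.042 ]
 [ 0.5943 -0.1337  0.042 ]
 [ 0.3879 -0.1374  0.042 ]
 [ 0.3795  0.0679  0.042 ]] [ 0.48723735 -0.0319371   0.042     ]
0.209310524179181 -88.09850185826848
0.20640282452572173 -178.96070788460992
0.20553363595677807 92.34288083721748
0.2079638864021517 2.0880411530325347
post [0.4877 0.1092 0.19  ]
handle [0.5568 0.2208 0.245 ]
peg [0.5959 0.2817 0.256 ]
collar [0.5571 0.2254 0.201 ]
```

```bash
cat >> h.py <<'E'
PC=np.array([.488,-.0335]); PY=np.radians(1.7)
def plat(x,y):
    c,s=np.cos(PY),np.sin(PY); return PC+np.array([c*x-s*y,s*x+c*y])
def pick(xy,phi,op=.86):
    R=down(np.radians(phi)); set_gripper(op)
    movep([*xy,.20],R)
    h=move_straight([*xy,.028],speed=.15,max_force=12)
    if h: print('contact on descent',read_tcp_pos()); return False
    set_gripper(0,25); g=read_finger_gap(); print('gap mm',g*91)
    move_straight([*xy,.20],speed=.2); print('after lift',read_finger_gap()*91,read_contact_force().round(2) if hasattr(read_contact_force(),'round') else read_contact_force())
    return g
def place(px,py,phi):
    xy=plat(px,py);R=down(np.radians(phi)+PY)
    movep([*xy,.20],R)
    h=move_straight([*xy,.075],speed=.15)
    h=move_straight([*xy,.052],speed=.03,max_force=4); print('touch',h,read_tcp_pos())
    set_gripper(.77); move_straight([*xy,.20],speed=.2); print('t',read_time())
E
python3 - <<'E'
from h import *
for n,xy,z,phi in [('D',(.453,-.345),.028,23),('C',(.562,-.3475),.028,-32),('B',(.557,-.229),.028,-45),('A',(.669,-.2355),.028,52),
 ('pp',plat(.042,.042),.058,-135),('pm',plat(.042,-.042),.058,-45),('mp',plat(-.042,.042),.058,135),('mm',plat(-.042,-.042),.058,45)]:
    for p in(phi,phi+180 if phi<0 else phi-180):
        q=inverse_kinematics([*xy,z],down(np.radians(p)));print(n,p,None if q is None else np.round(q,2))
E
```

```text
D 23 [-0.67  0.49  1.82 -0.    0.83 -1.07]
D -157 [-0.67  0.49  1.82 -0.    0.83  2.07]
C -32 [-0.57  0.6   1.59 -0.    0.95 -0.01]
C 148 None
B -45 [-0.41  0.53  1.74 -0.    0.87  0.38]
B 135 None
A 52 [-0.35  0.67  1.45 -0.    1.02 -1.26]
A -128 [-0.35  0.67  1.45 -0.    1.02  1.88]
pp -135 [-0.    0.4   1.89 -0.    0.86  2.35]
pp 45 [-0.    0.4   1.89 -0.    0.86 -0.79]
pm -45 [-0.16  0.41  1.87 -0.    0.86  0.63]
pm 135 [-0.16  0.41  1.87 -0.    0.86 -2.52]
mp 135 [-0.01  0.29  2.07 -0.    0.78 -2.37]
mp -45 [-0.01  0.29  2.07 -0.    0.78  0.78]
mm 45 [-0.2   0.3   2.05 -0.    0.79 -0.98]
mm -135 [-0.2   0.3   2.05 -0.    0.79  2.16]
```

Run:
```python
from h import *
print(pick((.562,-.3475),-32))
save('wrist','w1.png');save('top','t1.png');print(read_time())
```

```text
gap mm 55.6534583466636
after lift 55.370963159605516 [-0.11 -0.07 -3.31]
0.6115764653479516
5.2083
```

View pics/t1.png

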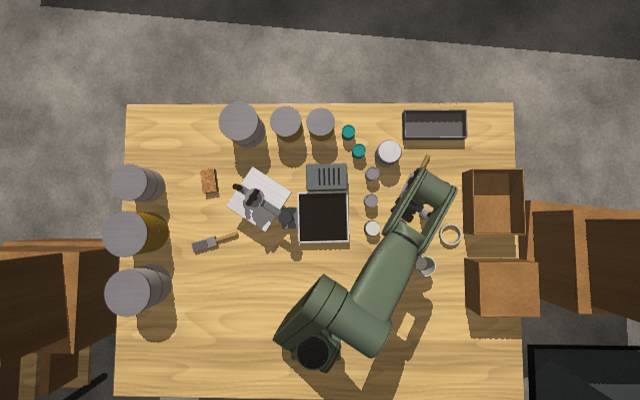

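View pics/w1.png

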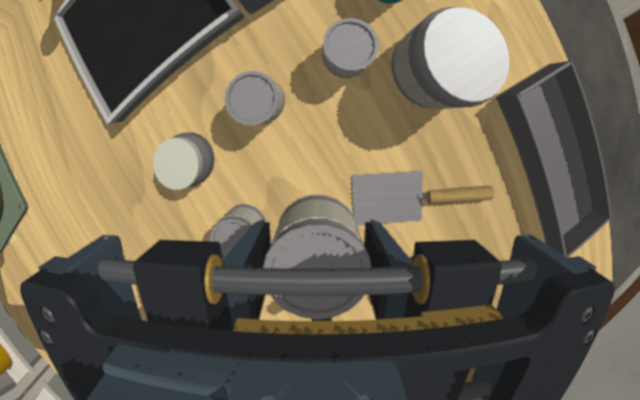

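The wrist picture at (318,260) shows the tin held between the fingers. The gap is 55.6 mm, which fits a 56 mm tin. I place it next.

Run:
```python
from h import *
place(.042,.042,-135)
# clear the camera view
movep([.45,-.345,.30],down(np.radians(23)))
save('wrist','w2.png');save('top','t2.png');save('scene','s2.png')
crop('t2.png','t2c.png',200,110,440,260,3.3);crop('s2.png','s2c.png',210,130,350,300,4)
```

```text
touch True [0.52872885 0.00974544 0.05814473]
t 10.075
```

View pics/t2c.png

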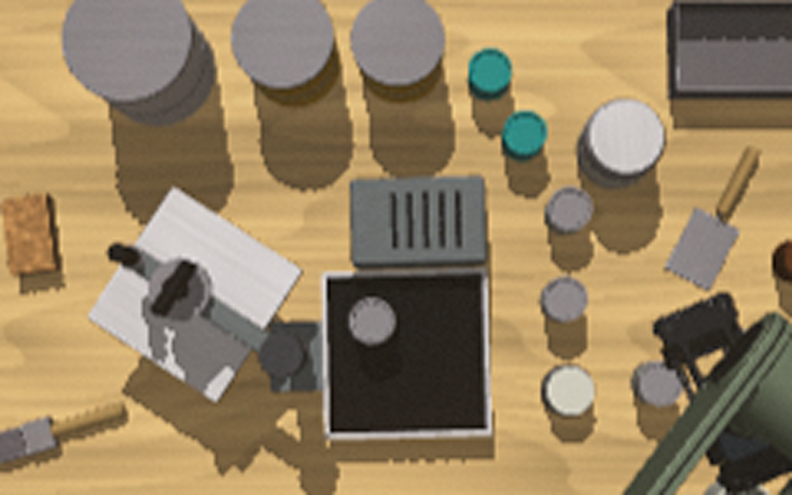

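View pics/s2c.png

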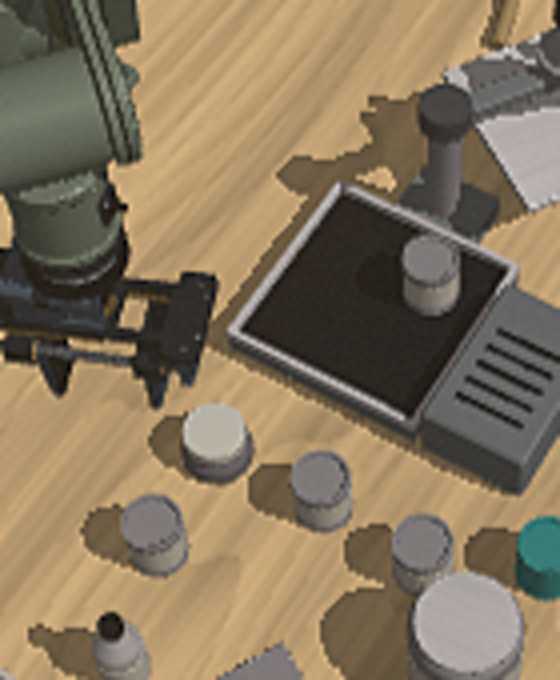

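The first tin stands on the platform in the inner left corner (crop (372,320)), and the remaining tins haven't moved. Now D.

Run:
```python
from h import *
g=pick((.453,-.345),23)
if g and .58<g<.65:
    place(-.042,.042,135)
    movep([.40,-.33,.30],down(np.radians(-40)))
save('top','t3.png');save('scene','s3.png');print(read_time())
crop('t3.png','t3c.png',200,110,440,260,3.3);crop('s3.png','s3c.png',210,130,350,300,4)
```

```text
gap mm 55.620037514363574
after lift 55.77931518952357 [ 0.26  0.14 -1.58]
touch True [0.44474503 0.00727273 0.05799052]
t 20.8917
23.0333
```

View pics/t3c.png

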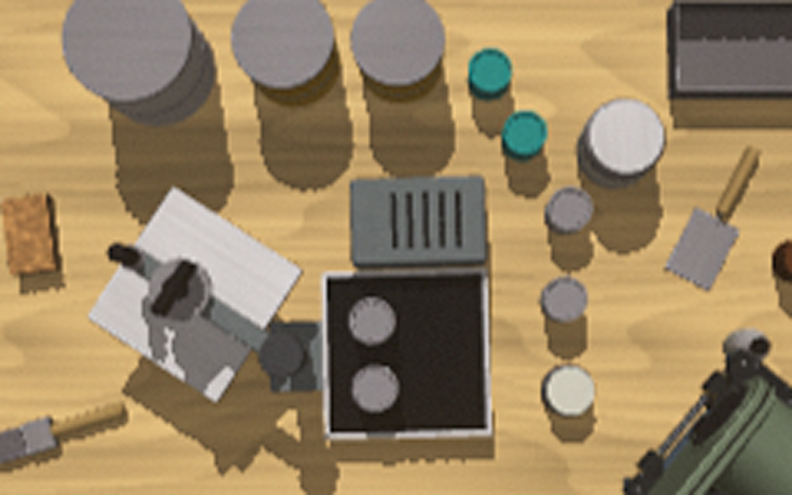

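View pics/s3c.png

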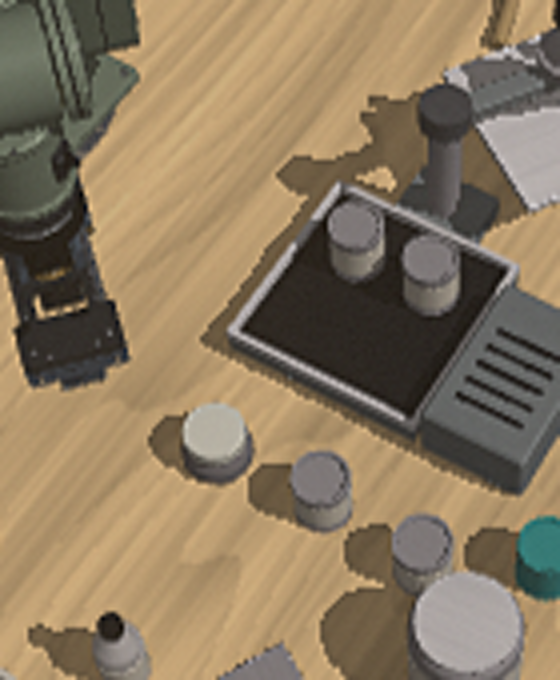

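Two tins now stand on the platform, at (372,320) and (375,388), and A and B haven't moved. B next.

Run:
```python
from h import *
g=pick((.557,-.229),-45)
if g and .58<g<.65:
    place(-.042,-.042,45)
    movep([.40,-.33,.30],down(np.radians(-40)))
save('top','t4.png');save('scene','s4.png');print(read_time())
crop('t4.png','t4c.png',200,110,440,260,3.3);crop('s4.png','s4c.png',210,130,350,300,4)
```

```text
gap mm 55.517239209154106
after lift 55.376283165786084 [-0.78 -0.26 -1.67]
touch True [ 0.44723385 -0.07671674  0.0579934 ]
t 31.1417
32.3167
```

View pics/t4c.png

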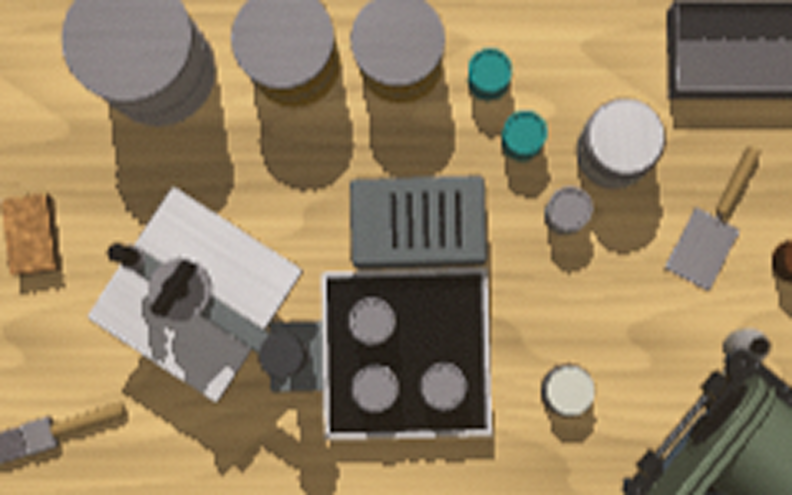

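Three tins are on the platform. A is still at (570,210), close to the big tin, so I keep the jaws across that gap.

Run:
```python
from h import *
g=pick((.669,-.2355),52,.80)
if g and .58<g<.65:
    place(.042,-.042,-45)
    movep([.40,-.33,.30],down(np.radians(-40)))
save('top','t5.png');save('scene','s5.png');print(read_time())
crop('t5.png','t5c.png',230,150,360,250,6);crop('s5.png','s5c.png',210,130,350,300,3.5)
crop('t5.png','t5d.png',200,110,440,260,3.3)
```

```text
gap mm 55.67572365584423
after lift 55.2285301162402 [ 0.27  0.55 -2.73]
touch True [ 0.53114802 -0.07421119  0.05841009]
t 40.9333
42.2
```

View pics/t5c.png

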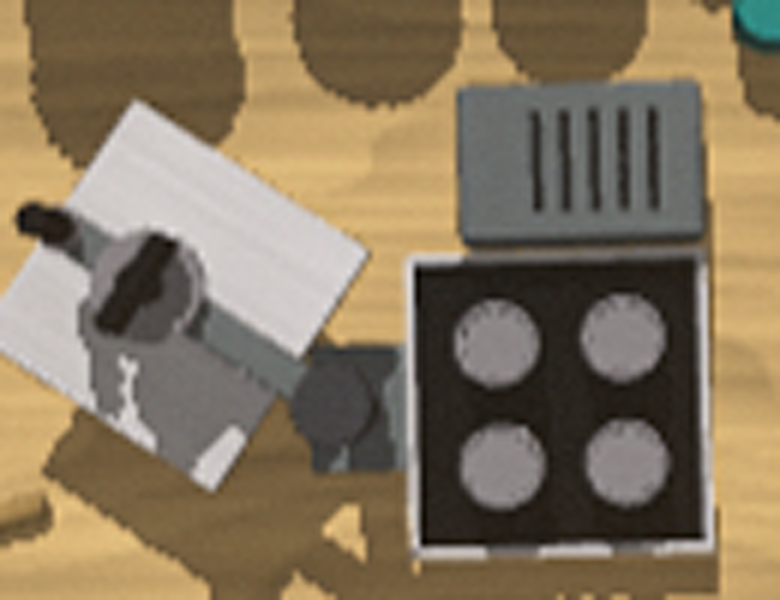

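View pics/s5c.png

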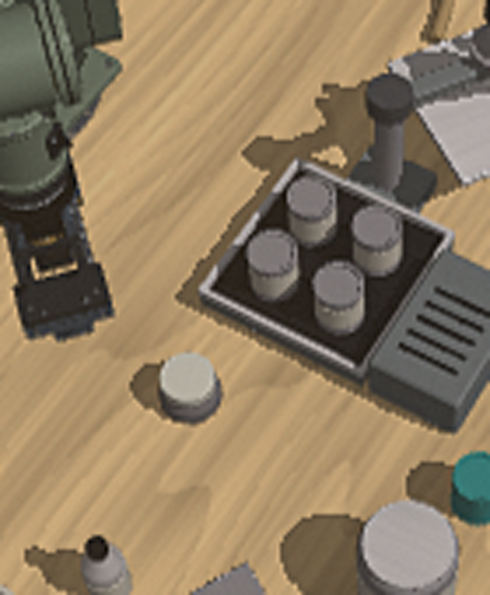

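View pics/t5d.png

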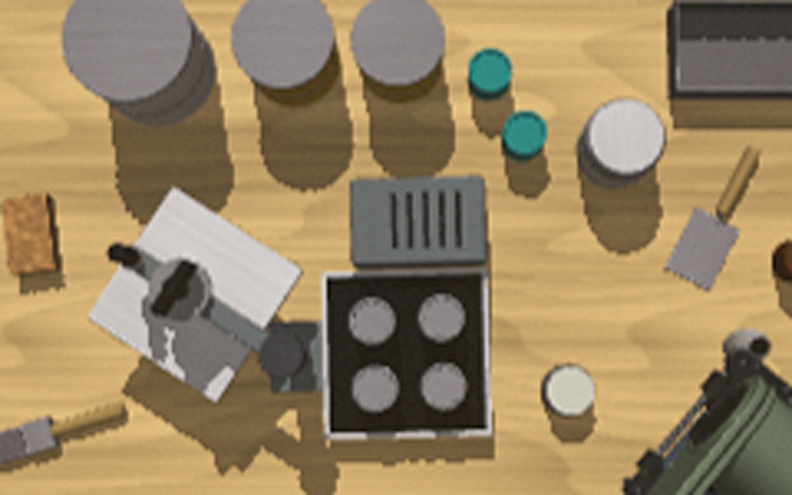

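All four tins stand two by two inside the rim. Next I need the peg and post more precisely.

Run:
```python
from h import *
crop('s5.png','s5e.png',310,110,410,200,7.5);crop('t5.png','t5e.png',225,175,305,235,10)
T=camera_info('top');c=lambda x,y:((x+.5)/6-.5+230,(y+.5)/6-.5+150)
tt=[onz(T,*c(x,y),.09) for x,y in [(497,342),(622,337),(502,465),(627,462)]]
print(np.round(tt,4),np.mean(tt,0))
rr=[onz(T,*c(x,y),.042) for x,y in [(410,257),(703,250),(712,550),(413,557)]];print(np.mean(rr,0))
print([plat(a,b).round(4) for a,b in((.042,.042),(.042,-.042),(-.042,.042),(-.042,-.042))])
```

```text
[[ 0.5274  0.0102  0.09  ]
 [ 0.5309 -0.0739  0.09  ]
 [ 0.4449  0.0064  0.09  ]
 [ 0.4472 -0.0773  0.09  ]] [ 0.48760217 -0.03364157  0.09      ]
[ 0.48689001 -0.03041195  0.042     ]
[array([0.5287, 0.0097]), array([ 0.5312, -0.0742]), array([0.4448, 0.0072]), array([ 0.4473, -0.0767])]
```

View pics/s5e.png

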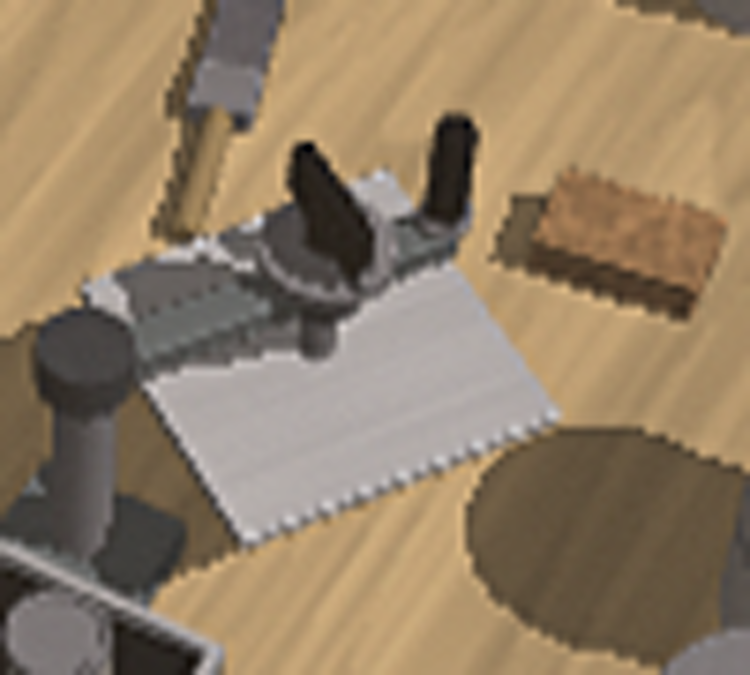

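View pics/t5e.png

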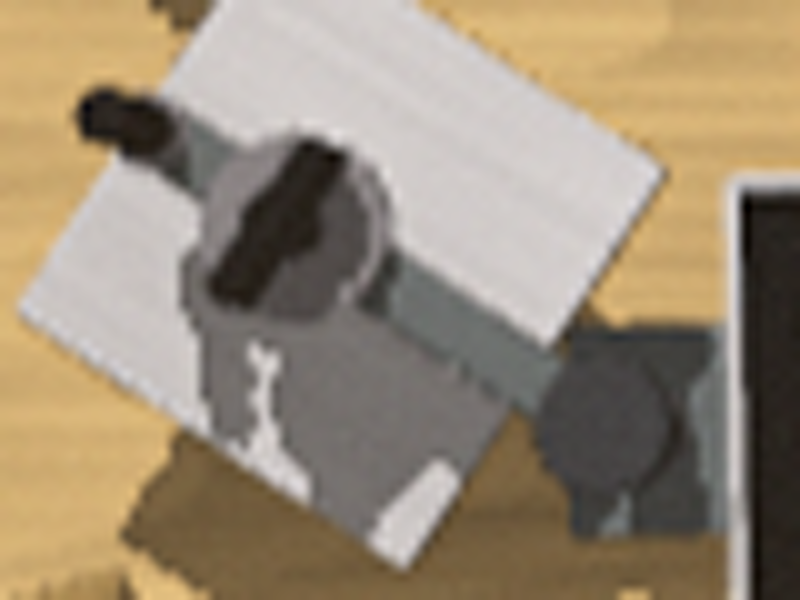

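Run:
```python
from h import *
T=camera_info('top');S=camera_info('scene')
a=lambda x,y:((x+.5)/10-.5+225,(y+.5)/10-.5+175)
b=lambda x,y:((x+.5)/7.5-.5+310,(y+.5)/7.5-.5+110)
print('peg',onz(T,*a(101,112),.256),onz(S,*b(458,123),.256))
print('peg base',onz(T,*a(150,130),.186),onz(S,*b(444,212),.186))
print('handle',onz(T,*a(282,222),.245),onz(S,*b(340,205),.24))
for z in(.19,.21,.22):print('cap',z,onz(T,*a(602,424),z),onz(S,*b(84,340),z))
PC=np.array([.4872,-.031]);c,s=np.cos(PY),np.sin(PY)
print('post',PC+.138*np.array([-s,c]))
h0,h1=onz(T,*a(322,150),.245),onz(T,*a(232,295),.245);print('handle ends',h0,h1,np.linalg.norm(h0-h1))
```

```text
peg [0.59682457 0.28300203 0.256     ] [0.59592198 0.28558776 0.256     ]
peg base [0.59620278 0.2832562  0.186     ] [0.59454599 0.28703763 0.186     ]
handle [0.5576736  0.21882578 0.245     ] [0.56576038 0.2196783  0.24      ]
cap 0.19 [0.48490284 0.10855924 0.19      ] [0.48063963 0.11319333 0.19      ]
cap 0.21 [0.48483705 0.10588125 0.21      ] [0.4889118  0.09929357 0.21      ]
cap 0.22 [0.48480416 0.10454226 0.22      ] [0.49304789 0.09234369 0.22      ]
post [0.48310606 0.10693926]
handle ends [0.58396513 0.20463746 0.245     ] [0.53107351 0.23663012 0.245     ] 0.061814676531658605
```

Two views agree: post at about (0.4845, 0.107) and peg at about (0.596, 0.284). That puts the peg 0.2095 m from the post axis (0.208 expected) and the arm angle at about 2.55. I grip the peg next.

```bash
cat >> h.py <<'E'
PC=np.array([.4872,-.031]);POST=np.array([.4845,.107])
E
python3 - <<'E'
from h import *
p=(.5962,.2842);R=down(np.radians(-32))
set_gripper(.5); movep([.45,0,.36],R); movep([*p,.33],R)
save('wrist','w6.png')
print(move_straight([*p,.224],speed=.1,max_force=10), read_tcp_pos())
set_gripper(0,12); print(read_finger_gap()*91,read_contact_force(),read_tcp_pos(),read_time())
save('scene','s6.png');crop('s6.png','s6c.png',290,60,430,200,5)
E
```

```text
False [0.59660395 0.28438506 0.22486442]
21.59076255639367 [ 0.95578859 -0.47160832  0.50850491] [0.59647648 0.2841273  0.22426704] 47.0167
```

View pics/s6c.png

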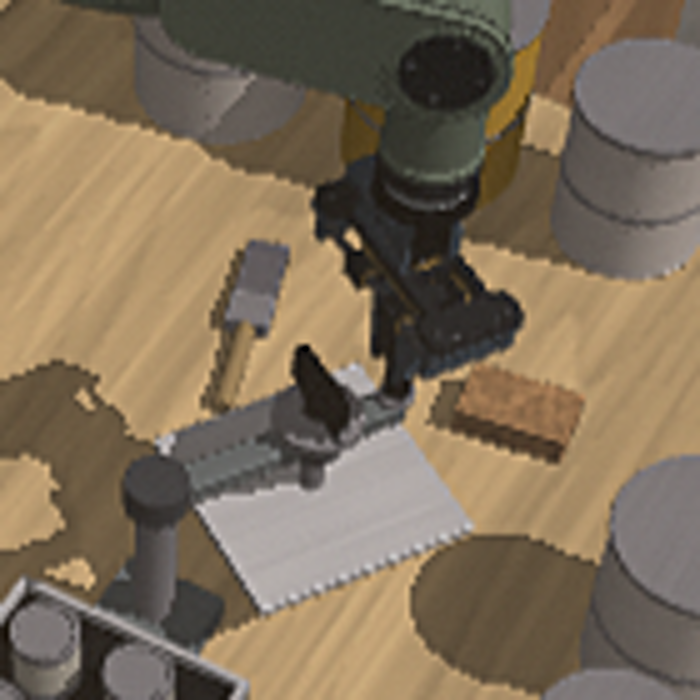

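View pics/w6.png

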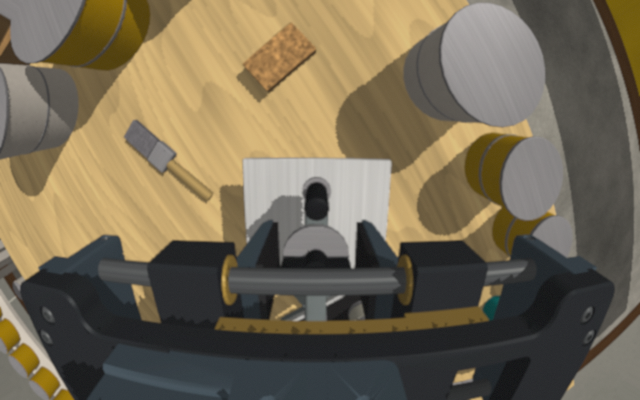

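The fingers hold the peg (21.6 mm gap for a 22 mm peg). I swing it along an arc about the post in small steps, watching the force.

Run:
```python
from h import *
r=.208
a0=np.arctan2(.2842-POST[1],.5965-POST[0]); a1=-np.pi/2+PY
n=26; cen=POST.copy()
for i in range(1,n+1):
    a=a0+(a1-a0)*i/n; phi=np.radians(-32)+(np.radians(32)+PY)*i/n
    q=cen+r*np.array([np.cos(a),np.sin(a)])
    move_straight([*q,.224],down(phi),speed=.07)
    F=np.array(read_contact_force()); rad=F[0]*np.cos(a)+F[1]*np.sin(a); tan=-F[0]*np.sin(a)+F[1]*np.cos(a)
    if i%2==0: print(i,round(np.degrees(a),1),'rad %.1f tan %.1f z %.1f'%(rad,tan,F[2]),'gap %.1f'%(read_finger_gap()*91))
    if abs(rad)>25 or abs(tan)>30 or read_finger_gap()*91<19: print('STOP');break
print(read_tcp_pos(),read_time())
save('top','t7.png');save('scene','s7.png');crop('t7.png','t7c.png',230,130,380,260,5);crop('s7.png','s7c.png',240,110,400,260,4)
```

```text
2 46.5 rad 6.0 tan 0.6 z 0.5 gap 21.5
4 35.2 rad 5.6 tan 1.2 z 0.7 gap 21.4
6 24.0 rad 5.2 tan 1.7 z 2.6 gap 21.5
8 12.8 rad 3.1 tan 0.7 z 4.4 gap 21.6
10 1.5 rad 0.7 tan 1.4 z 4.9 gap 21.5
12 -9.7 rad -0.6 tan 0.7 z 4.7 gap 22.0
14 -20.9 rad -1.4 tan 1.7 z 5.6 gap 21.6
16 -32.1 rad -2.0 tan 1.6 z 6.5 gap 21.3
18 -43.4 rad -3.5 tan 1.4 z 6.5 gap 21.6
20 -54.6 rad -4.8 tan 0.4 z 6.6 gap 21.5
22 -65.8 rad -5.5 tan 0.8 z 7.9 gap 21.7
24 -77.1 rad -6.7 tan 0.9 z 7.9 gap 22.0
26 -88.3 rad -7.2 tan 0.6 z 6.7 gap 21.6
[ 0.48958508 -0.09897263  0.22416445] 58.5583
```

View pics/t7c.png

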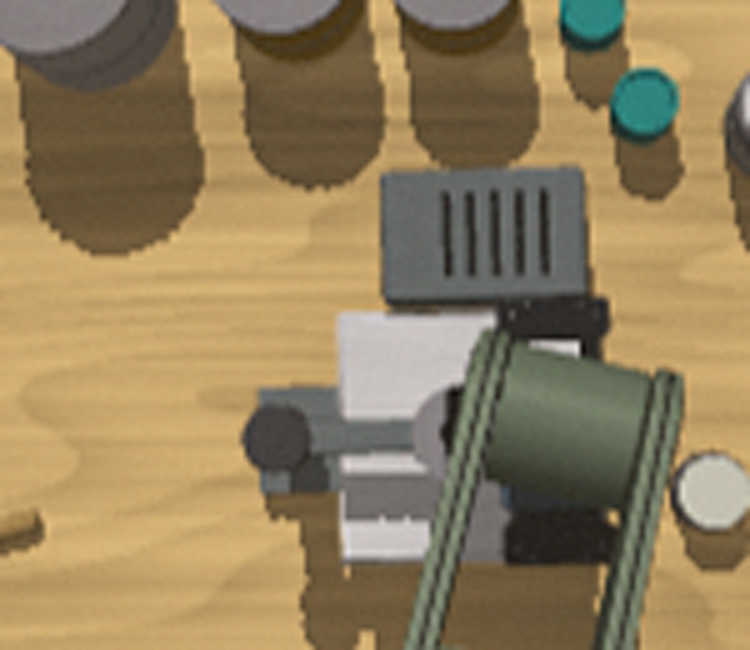

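View pics/s7c.png

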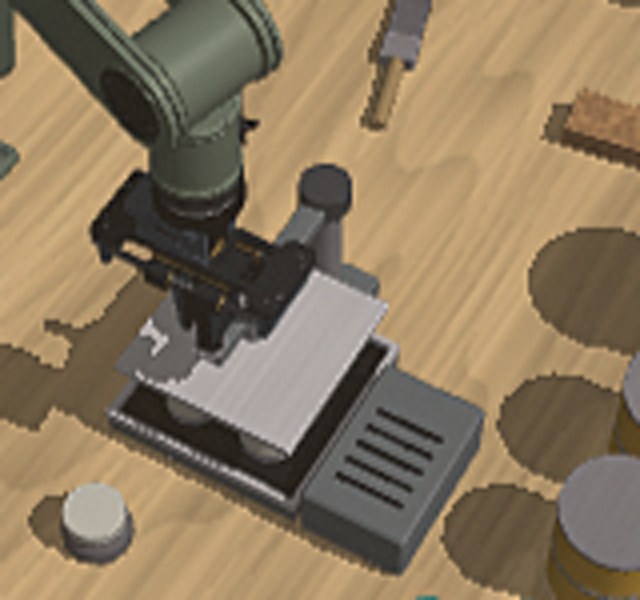

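The arm followed the whole arc and the plate is over the platform. I release, back off and measure the angle and the handle.

Run:
```python
from h import *
set_gripper(.5); p=read_tcp_pos(); print(p)
move_straight([p[0],p[1],.36],speed=.15)
movep([.40,-.33,.36],down(np.radians(-40)))
save('top','t8.png');save('scene','s8.png');print(read_time())
crop('t8.png','t8c.png',265,180,365,255,8);crop('s8.png','s8c.png',260,130,360,240,5.4)
```

```text
[ 0.49047955 -0.10105126  0.22379015]
61.3417
```

View pics/t8c.png

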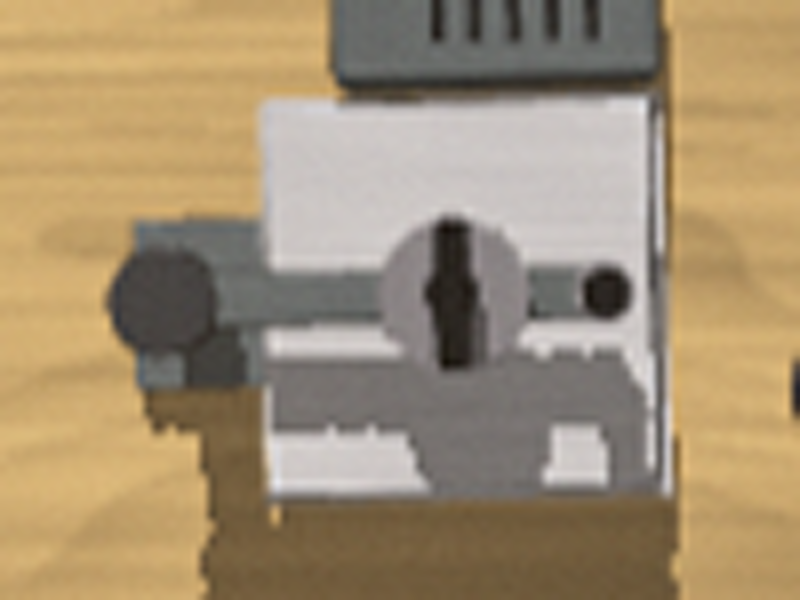

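View pics/s8c.png

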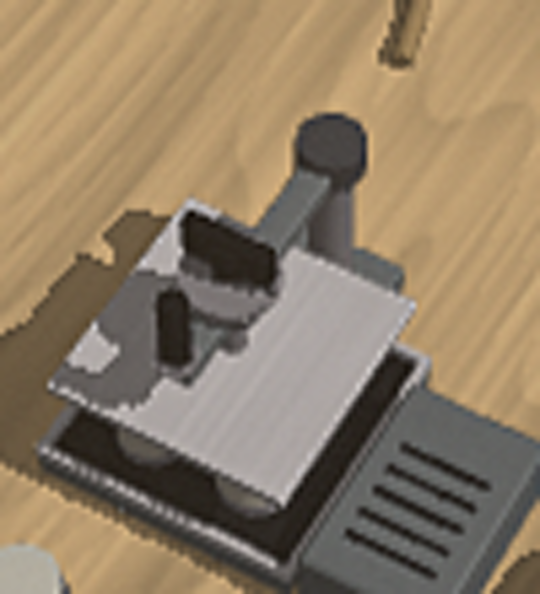

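Run:
```python
from h import *
T=camera_info('top');S=camera_info('scene')
a=lambda x,y:((x+.5)/8-.5+265,(y+.5)/8-.5+180)
b=lambda x,y:((x+.5)/5.4-.5+260,(y+.5)/5.4-.5+130)
g=onz(T,*a(606,289),.256);c=onz(T,*a(163,302),.2);d=g-c
print('peg',g,onz(S,*b(175,294),.256),'cap',c,'ang',np.degrees(np.arctan2(d[1],d[0])),np.linalg.norm(d))
h0,h1=onz(T,*a(451,217),.245),onz(T,*a(454,366),.245)
print('handle',h0,h1,(h0+h1)/2,np.degrees(np.arctan2(*(h0-h1)[[1,0]])))
print('handleS',onz(S,*b(228,240),.245), 'collar',onz(T,*a(454,295),.201))
print('expected', POST+.138*np.array([np.sin(PY),-np.cos(PY)]))
```

```text
peg [ 0.48978641 -0.09924032  0.256     ] [ 0.49008871 -0.09524399  0.256     ] cap [0.4835206  0.10650204 0.2       ] ang -88.2556169664439 0.21331942721610456
handle [ 0.52209422 -0.02953909  0.245     ] [ 0.45511122 -0.03113276  0.245     ] [ 0.48860272 -0.03033593  0.245     ] 1.362940375983281
handleS [ 0.49121844 -0.03438098  0.245     ] collar [ 0.48718664 -0.02955589  0.201     ]
expected [ 0.48859394 -0.03093926]
```

The arm angle is 0 to within about 1°, and the handle centre is (0.4885, -0.0305) with its bar along x. I grip the handle and turn it half a turn clockwise, watching the torque.

```bash
cat >> h.py <<'E'
HC=np.array([.4886,-.0306])
def turn(q0,d,step,log=True,every=1):
    pass
E
python3 - <<'E'
from h import *
R=down(np.radians(91.5))
set_gripper(.5)
movep([*HC,.34],R);print(read_joint_positions())
print(move_straight([*HC,.213],speed=.1,max_force=10))
f0=np.array(read_wrist_torque())
set_gripper(0,35);print('gap',read_finger_gap()*91,read_contact_force(),read_wrist_torque(),f0,read_time())
q=np.array(read_joint_positions());j0=q[5];print(j0)
for k in range(4):
    q[5]+=.1;movej(q);print('%.2f'%(read_joint_positions()[5]-j0),np.round(read_wrist_torque(),3),np.round(read_contact_force(),1),read_time())
E
```

```text
[-8.66240690e-02  1.26867263e-01  1.50744813e+00 -2.91689738e-04
  1.50714206e+00 -1.68243603e+00]
False
gap 13.605154276373215 [0.09489941 4.82783862 0.53055416] [ 0.94537576 -0.15020703  0.03812223] [ 0.09735605 -0.10400527  0.02398751] 65.0333
-1.683081324044536
0.10 [ 0.338 -0.13  -0.194] [0.4 1.3 0.7] 65.2833
0.20 [ 0.28  -0.117 -0.162] [-0.3  2.2  1.1] 65.5333
0.30 [ 0.075 -0.112 -0.169] [-0.5 -0.1  0.5] 65.7833
0.40 [ 0.015 -0.044 -0.155] [-0.4 -0.4  0.6] 66.0333
```

Run:
```python
from h import *
R=np.array(read_ee_rot());print(R.round(3),np.degrees(np.arctan2(R[1,1],R[0,1])))
q=np.array(read_joint_positions());print(q, read_joint_torque())
```

```text
[[-0.932  0.361 -0.   ]
 [ 0.361  0.932  0.002]
 [ 0.001  0.002 -1.   ]] 68.81933564837023
[-0.08559815  0.18560748  1.75232103  0.00196076  1.20393316 -1.28742635] [ 1.07480655e-01 -3.27543104e+01 -2.25252271e+01 -2.03184562e-02
 -4.58086480e-02 -8.22504703e-02]
```

The tool turned clockwise (91.5° to 68.8°), and the resistance of about 0.17 N m matches the screw running free. I carry on to the half turn, with a torque guard.

Run:
```python
from h import *
q=np.array(read_joint_positions());j0=-1.683
qt=q.copy();stop=False
while qt[5]<j0+np.pi-1e-6:
    qt[5]=min(qt[5]+.15,j0+np.pi);movej(qt);t=read_wrist_torque()[2]
    print('%.2f:%.3f'%(read_joint_positions()[5]-j0,t),end=' ')
    if abs(t)>.27:print('STOP');stop=True;break
print(read_time())
if not stop:
    set_gripper(.5);p=np.array(read_tcp_pos());move_straight([p[0],p[1],.30],speed=.15)
    save('wrist','w9.png');movep([.40,-.33,.36],down(np.radians(-40)))
    save('top','t9.png');save('scene','s9.png');crop('t9.png','t9c.png',265,180,365,255,8);crop('s9.png','s9c.png',260,130,360,240,5.4)
    print(read_time())
```

```text
0.54:-0.141 0.69:-0.115 0.84:-0.135 0.99:-0.125 1.14:-0.196 1.29:-0.126 1.44:-0.120 1.59:-0.194 1.74:-0.158 1.89:-0.162 2.04:-0.216 2.19:-0.158 2.34:-0.110 2.49:-0.186 2.64:-0.140 2.79:-0.116 2.94:-0.170 3.09:-0.196 3.13:-0.190 71.0833
73.95
```

View pics/t9c.png

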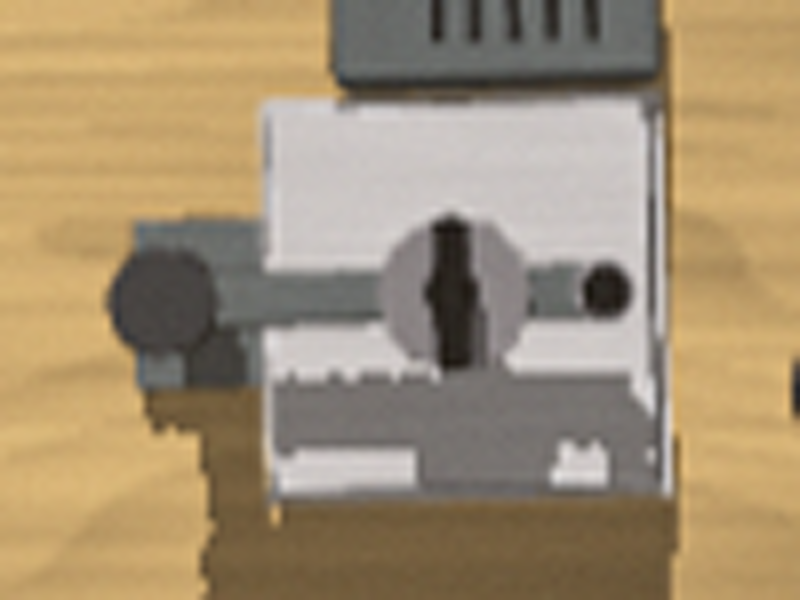

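View pics/s9c.png

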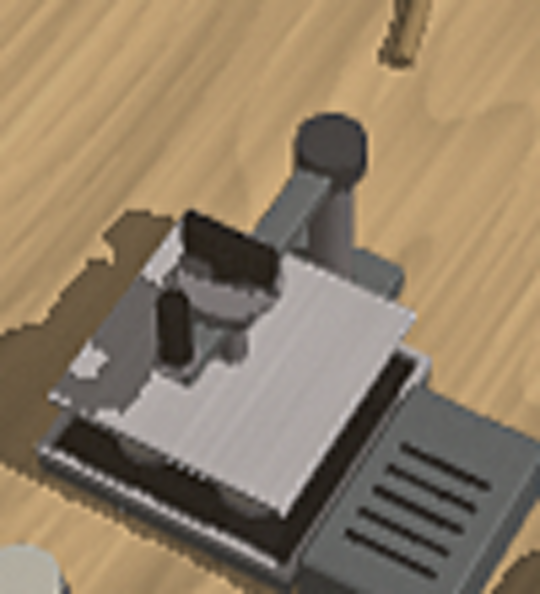

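The plate has come down about 12 mm, at the same angle. I re-grip and go on in fine steps until the torque rises.

```bash
cat >> h.py <<'E'
def tq(n=6,dt=.02):
    v=[]
    for _ in range(n): wait(dt); v.append(read_wrist_torque()[2])
    return np.mean(v)
E
python3 - <<'E'
from h import *
R=down(np.radians(91.5))
movep([*HC,.34],R);print(move_straight([*HC,.213],speed=.1,max_force=10))
z0=tq();set_gripper(0,35);print('gap',read_finger_gap()*91,z0,tq(),read_time())
q=np.array(read_joint_positions());j0=q[5];d=0
while d<1.3:
    d+= .1 if d<.55 else .02
    q[5]=j0+d;movej(q);t=tq(4)
    print('%.2f/%.2f:%.3f'%(d,read_joint_positions()[5]-j0,t),end=' ')
    if abs(t)>.25:print('RISE');break
print(j0,read_time())
E
```

```text
False
gap 13.790182026042507 -0.008742264240952027 -0.030818258650007948 77.625
0.10/0.10:-0.167 0.20/0.20:-0.136 0.30/0.30:-0.102 0.40/0.40:-0.123 0.50/0.50:-0.114 0.60/0.60:-0.102 0.62/0.62:-0.011 0.64/0.64:-0.161 0.66/0.66:-0.154 0.68/0.68:-0.163 0.70/0.70:-0.160 0.72/0.72:-0.137 0.74/0.74:-0.158 0.76/0.76:-0.150 0.78/0.78:-0.148 0.80/0.80:-0.172 0.82/0.82:-0.157 0.84/0.84:-0.152 0.86/0.86:-0.144 0.88/0.88:-0.126 0.90/0.90:-0.093 0.92/0.92:-0.068 0.94/0.94:-0.057 0.96/0.96:-0.033 0.98/0.98:-0.031 1.00/1.00:-0.031 1.02/1.02:-0.011 1.04/1.04:-0.034 1.06/1.06:-0.015 1.08/1.08:-0.039 1.10/1.10:-0.071 1.12/1.12:-0.047 1.14/1.14:-0.073 1.16/1.16:-0.064 1.18/1.18:-0.067 1.20/1.20:-0.098 1.22/1.22:-0.094 1.24/1.24:-0.079 1.26/1.26:-0.112 1.28/1.28:-0.098 1.30/1.30:-0.097 -1.6829311004708634 90.6083
```

The torque dropped at 0.86–1.0 rad without the rise I expected, so I stop here and look before turning further.

Run:
```python
from h import *
save('wrist','w10.png');save('scene','s10.png');save('top','t10.png');print(read_wrist_torque(),read_contact_force(),read_finger_gap()*91)
crop('s10.png','s10c.png',260,130,360,240,5.4);crop('w10.png','w10c.png',200,180,440,340,3.3)
```

```text
[-1.12787713  0.4450444  -0.14439135] [-2.79872443 -4.863193    1.36004208] 13.81018889907747
```

View pics/s10c.png

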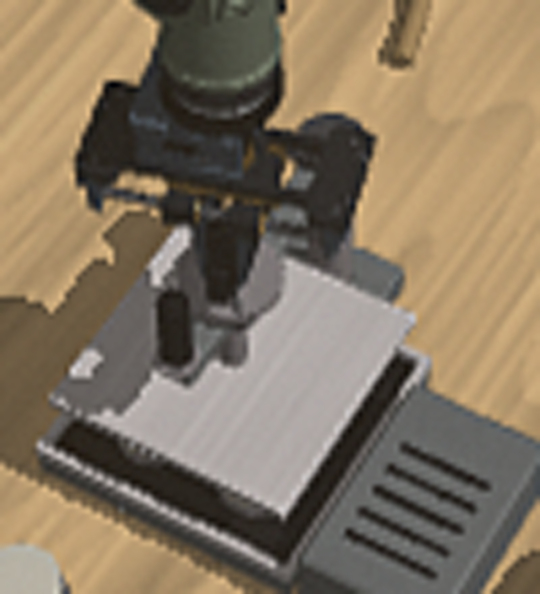

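View pics/w10c.png

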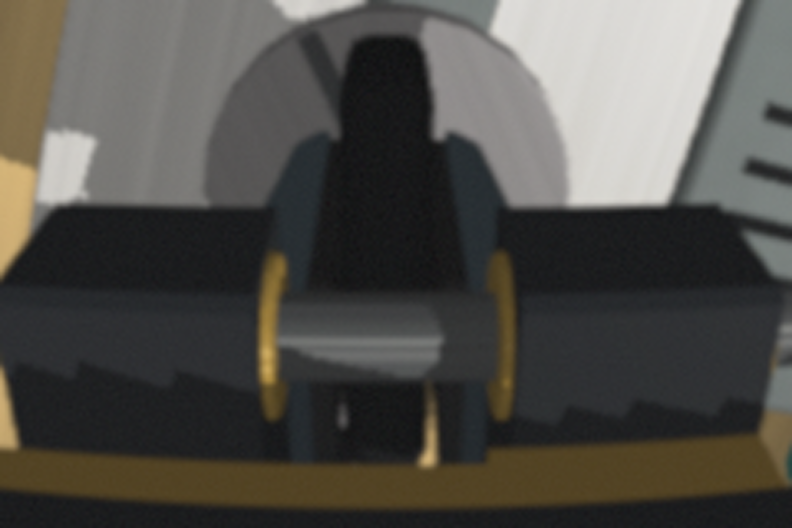

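```bash
cat >> h.py <<'E'
def wray(info,u,v):
    f=200/np.tan(np.radians(info['vfov'])/2)
    dx,dy=u-info['cx'],v-info['cy'];r=np.hypot(dx,dy);th=r/f
    d=np.array([np.sin(th)*dx/r,np.sin(th)*dy/r,np.cos(th)])
    return np.array(info['rotation'])@d
def wonz(info,u,v,z):
    d=wray(info,u,v);o=np.array(info['xyz']);return o+d*(z-o[2])/d[2]
E
python3 - <<'E'
from h import *
W=camera_info('wrist');R=np.array(read_ee_rot());p=np.array(read_tcp_pos());print(p)
c=lambda x,y:((x+.5)/3.3-.5+200,(y+.5)/3.3-.5+180)
for z in(.201,.204):
  P=[wonz(W,*c(x,y),z) for x,y in((303,36),(316,34),(338,115),(310,35),(341,104))]
  for X in P: 
    l=R.T@(X-p); print(z,l[:2].round(4),'deg from bar about centre',np.degrees(np.arctan2(l[1],l[0])).round(1))
# collar rim check
for x,y in((395,5),(205,160),(567,170)):
    l=R.T@(wonz(W,*c(x,y),.201)-p);print('rim',l[:2].round(4),np.hypot(*l[:2]))
crop('w10.png','w10d.png',270,175,350,235,10)
E
```

```text
[ 0.4881793  -0.02992272  0.21308706]
0.201 [ 0.0324 -0.0151] deg from bar about centre -25.0
0.201 [ 0.0328 -0.0127] deg from bar about centre -21.1
0.201 [ 0.0172 -0.0088] deg from bar about centre -27.2
0.201 [ 0.0326 -0.0138] deg from bar about centre -22.9
0.201 [ 0.0194 -0.0082] deg from bar about centre -23.1
0.204 [ 0.0331 -0.0148] deg from bar about centre -24.1
0.204 [ 0.0335 -0.0125] deg from bar about centre -20.4
0.204 [ 0.0182 -0.0087] deg from bar about centre -25.6
0.204 [ 0.0333 -0.0136] deg from bar about centre -22.1
0.204 [ 0.0203 -0.0081] deg from bar about centre -21.8
rim [0.0382 0.0018] 0.03823977880949129
rim [ 0.0081 -0.0346] 0.03554813966180235
rim [0.006 0.035] 0.035545344813850334
```

View pics/w10d.png

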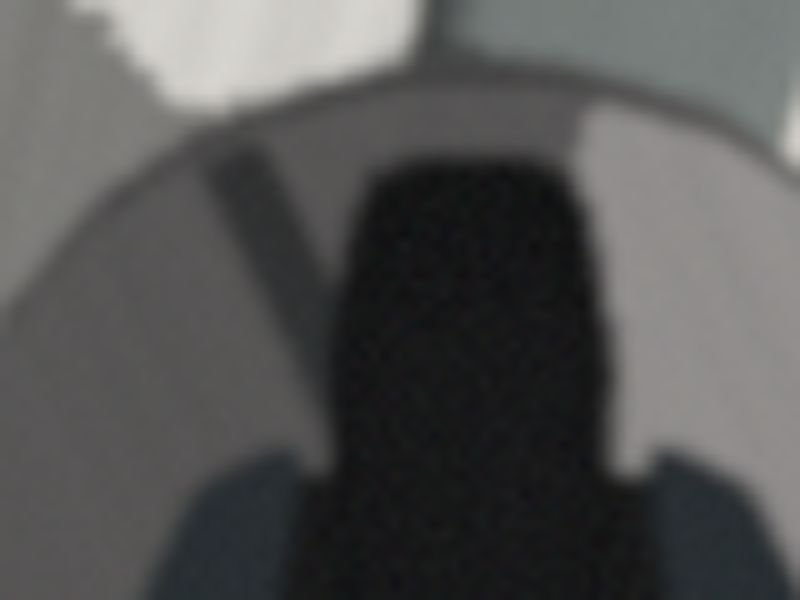

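The ridge in the wrist crop ((235,160) to (325,400)) lies about 23° (0.40 rad) behind the handle. So the clutch has gone over one click, well below 0.65, and the screw stands at about 4.0 rad, as expected at tin contact. I won't turn any further. I release and check.

Run:
```python
from h import *
set_gripper(.45);wait(.3)
p=np.array(read_tcp_pos());move_straight([p[0],p[1],.30],speed=.08)
W=camera_info('wrist');np.savez('w11.npz',xyz=W['xyz'],rot=W['rotation']);save('wrist','w11.png')
movep([.40,-.33,.36],down(np.radians(-40)))
save('scene','s11.png');save('top','t11.png');print(read_time(),read_contact_force())
crop('s11.png','s11c.png',260,130,360,240,5.4);crop('t11.png','t11c.png',265,180,365,255,8);crop('w11.png','w11c.png',240,170,400,290,5)
```

```text
94.2583 [ 0.31485791  0.06170745 -0.10989399]
```

View pics/w11.png

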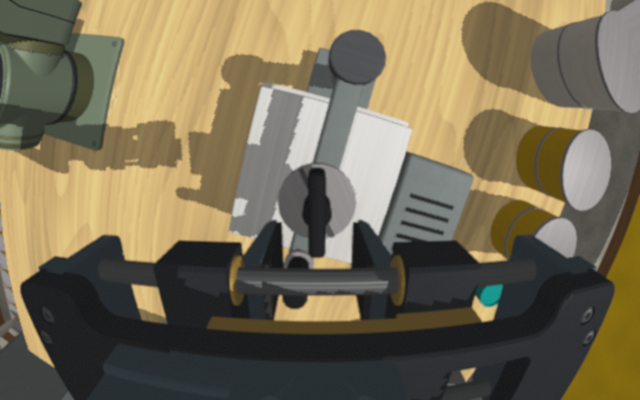

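View pics/t11c.png

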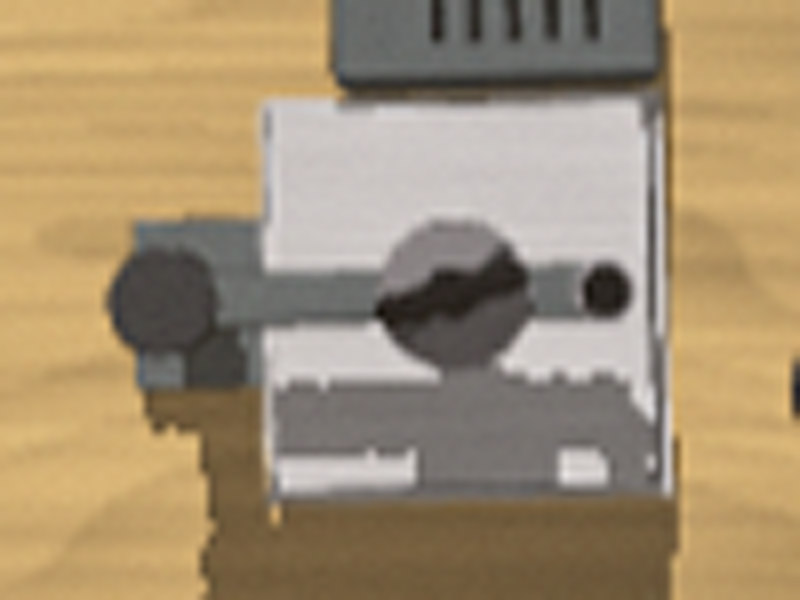

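View pics/s11c.png

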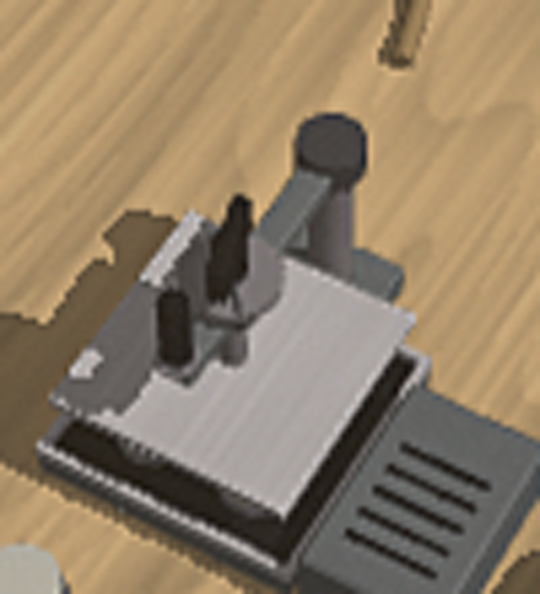

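Run:
```python
from h import *
crop('w11.png','w11d.png',270,150,365,265,5.2);crop('s11.png','s11d.png',265,185,330,235,11)
```

```text
(no output)
```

View pics/w11d.png

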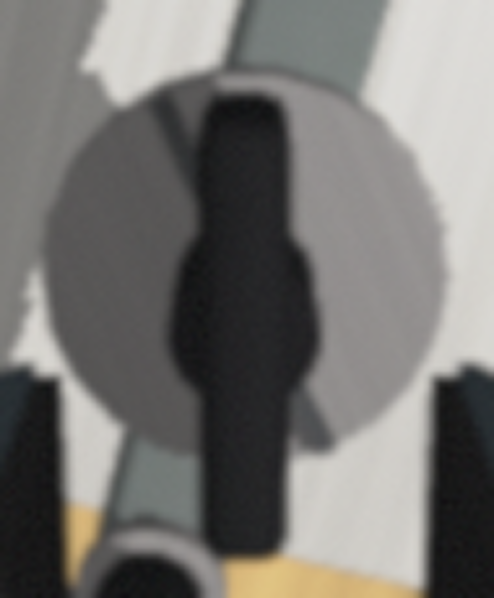

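View pics/s11d.png

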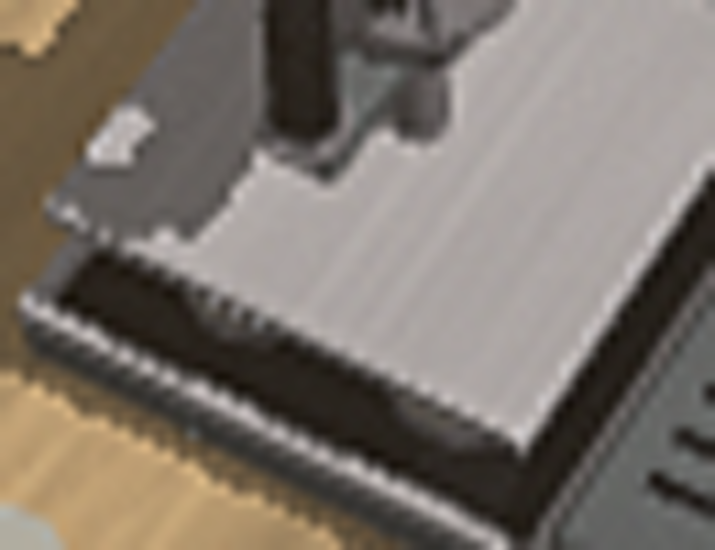

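Run:
```python
from h import *
d=np.load('w11.npz');W=dict(camera_info('wrist'));W['xyz']=d['xyz'];W['rotation']=d['rot']
c=lambda x,y:((x+.5)/5.2-.5+270,(y+.5)/5.2-.5+150)
A=lambda a,b:np.degrees(np.arctan2(*(b-a)[[1,0]]))%180
r0,r1=wonz(W,*c(167,108),.202),wonz(W,*c(320,440),.202);h0,h1=wonz(W,*c(247,100),.245),wonz(W,*c(245,550),.245)
print(r0,r1,h0,h1,np.linalg.norm(r0-r1),np.linalg.norm(h0-h1))
print(A(r0,r1),A(h0,h1),A(r0,r1)-A(h0,h1),np.radians(A(r0,r1)-A(h0,h1)))
# plate height from scene: near corner & tin
S=camera_info('scene')
PC2=HC
for zz in(.094,.090,.086):
    pts=[]
    for sx,sy in((1,-1),(-1,-1)):
        cc=np.cos(PY),np.sin(PY);x=HC+np.array([cc[0]*.095*sx-cc[1]*.095*sy,cc[1]*.095*sx+cc[0]*.095*sy])
        u,v=proj(S,[*x,zz+.012]);pts.append(((u+.5-265)*11-.5,(v+.5-185)*11-.5))
    print(zz,np.round(pts))
```

```text
[ 0.46694071 -0.0039036   0.202     ] [ 0.50971327 -0.05326544  0.202     ] [0.47738155 0.00792079 0.245     ] [ 0.49735802 -0.05856226  0.245     ] 0.06531526048336522 0.06941941059587674
130.90927933867047 106.7241856459836 24.185093692686877 0.42210951484069964
0.094 [[520. 438.]
 [ 39. 199.]]
0.09 [[520. 445.]
 [ 40. 206.]]
0.086 [[520. 451.]
 [ 41. 212.]]
```

The slip measures about 0.42 rad, the ridge has turned about 4.02 rad, and the plate sits at about z = 0.090, the tin tops. I can't see the rear tins from here, so I look under the plate with a tilted wrist view.

Run:
```python
from h import *
best=[]
t=np.array([.488,-.03,.06])
for az in(0,20,40,60,-20):
  for e in(15,25,35,45):
    ea,aa=np.radians(e),np.radians(az)
    z=np.array([np.cos(ea)*np.cos(aa),np.cos(ea)*np.sin(aa),-np.sin(ea)])
    for back in(.2,.25,.3):
      for up in (0,.05,.1):
       p=t-z*back; p[2]+=up
       for roll in(0,180,90,-90):
        h=np.cross([0,0,1],z);h/=np.linalg.norm(h);v=np.cross(z,h)
        rr=np.radians(roll);x=np.cos(rr)*v+np.sin(rr)*h;R=np.column_stack([x,np.cross(z,x),z])
        if p[2]<.1:continue
        q=inverse_kinematics(p,R)
        if q is not None: best.append((az,e,back,up,roll,np.round(p,2),np.round(q,2)))
print(len(best))
for b in best[:14]+best[14::max(1,len(best)//12)]:print(*b)
```

```text
428
0 25 0.3 0.1 0 [ 0.22 -0.03  0.29] [-2.94 -0.42  2.58  0.21  2.1  -1.37]
0 25 0.3 0.1 180 [ 0.22 -0.03  0.29] [-2.94 -0.42  2.58  0.21  2.1   1.77]
0 25 0.3 0.1 -90 [ 0.22 -0.03  0.29] [-2.94 -0.42  2.58  0.21  2.1   0.2 ]
0 35 0.2 0.1 0 [ 0.32 -0.03  0.27] [-0.75 -0.58  2.51  1.03  0.71  0.18]
0 35 0.2 0.1 90 [ 0.32 -0.03  0.27] [-0.75 -0.58  2.51  1.03  0.71 -1.39]
0 35 0.2 0.1 -90 [ 0.32 -0.03  0.27] [-0.75 -0.58  2.51  1.03  0.71  1.75]
0 45 0.2 0 0 [ 0.35 -0.03  0.2 ] [-0.37 -0.38  2.54  0.84  0.35  0.49]
0 45 0.2 0 90 [ 0.35 -0.03  0.2 ] [-0.37 -0.38  2.54  0.84  0.35 -1.08]
0 45 0.2 0 -90 [ 0.35 -0.03  0.2 ] [-0.37 -0.38  2.54  0.84  0.35  2.06]
0 45 0.2 0.05 0 [ 0.35 -0.03  0.25] [-0.37 -0.46  2.42  0.56  0.5   0.8 ]
0 45 0.2 0.05 180 [ 0.35 -0.03  0.25] [-0.37 -0.46  2.42  0.56  0.5  -2.34]
0 45 0.2 0.05 90 [ 0.35 -0.03  0.25] [-0.37 -0.46  2.42  0.56  0.5  -0.77]
0 45 0.2 0.05 -90 [ 0.35 -0.03  0.25] [-0.37 -0.46  2.42  0.56  0.5   2.37]
0 45 0.2 0.1 0 [ 0.35 -0.03  0.3 ] [-0.37 -0.51  2.31  0.44  0.64  0.94]
0 45 0.2 0.1 180 [ 0.35 -0.03  0.3 ] [-0.37 -0.51  2.31  0.44  0.64 -2.2 ]
20 25 0.3 0.05 180 [ 0.23 -0.12  0.24] [-1.85  0.02  2.5   0.82  1.54  2.06]
20 35 0.3 0.05 -90 [ 0.26 -0.11  0.28] [-1.63 -0.23  2.36  0.85  1.54  0.89]
40 15 0.2 0.05 180 [ 0.34 -0.15  0.16] [-1.35  0.51  2.37  1.04  1.44  1.81]
40 25 0.25 0 -90 [ 0.31 -0.18  0.17] [-1.39  0.37  2.3   0.93  1.39  0.41]
40 35 0.25 0.05 180 [ 0.33 -0.16  0.25] [-1.26  0.09  2.17  0.87  1.45  2.38]
40 45 0.25 0.1 0 [ 0.35 -0.14  0.34] [-1.08 -0.08  1.97  0.77  1.49 -0.37]
60 15 0.3 0.05 -90 [ 0.34 -0.28  0.19] [-1.28  0.63  1.84  0.8   1.78  0.48]
60 25 0.3 0.1 -90 [ 0.35 -0.27  0.29] [-1.23  0.41  1.76  0.79  1.82  0.71]
60 35 0.3 0.1 90 [ 0.37 -0.24  0.33] [-1.15  0.27  1.7   0.75  1.79 -2.27]
-20 25 0.25 0.1 0 [0.28 0.05 0.27] [ 1.57 -0.22  2.57 -1.03  1.49 -2.31]
-20 35 0.3 0.1 90 [0.26 0.05 0.33] [ 1.5  -0.42  2.31 -0.91  1.6   2.  ]
```

Run:
```python
from h import *
t=np.array([.488,-.03,.06])
def pose(az,e,back,up,roll):
    ea,aa=np.radians(e),np.radians(az)
    z=np.array([np.cos(ea)*np.cos(aa),np.cos(ea)*np.sin(aa),-np.sin(ea)]);p=t-z*back;p[2]+=up
    h=np.cross([0,0,1],z);h/=np.linalg.norm(h);v=np.cross(z,h);rr=np.radians(roll);x=np.cos(rr)*v+np.sin(rr)*h
    return p,np.column_stack([x,np.cross(z,x),z])
for a in [(40,45,.28,.12,180),(40,25,.28,.08,180)]:
    p,R=pose(*a);print(p,inverse_kinematics(p,R));movep(p,R)
W=camera_info('wrist');print(W['xyz'],W['rotation'][:,2],read_time(),read_contact_force());save('wrist','w12.png')
```

```text
[ 0.33633094 -0.15726545  0.3779899 ] NoneTraceback (most recent call last):
  File "<stdin>", line 9, in <module>
workcell.MotionError: the arm cannot take that pose within its joint ranges
```

Run:
```python
from h import *
t=np.array([.488,-.03,.06])
def pose(az,e,back,up,roll):
    ea,aa=np.radians(e),np.radians(az)
    z=np.array([np.cos(ea)*np.cos(aa),np.cos(ea)*np.sin(aa),-np.sin(ea)]);p=t-z*back;p[2]+=up
    h=np.cross([0,0,1],z);h/=np.linalg.norm(h);v=np.cross(z,h);rr=np.radians(roll);x=np.cos(rr)*v+np.sin(rr)*h
    return p,np.column_stack([x,np.cross(z,x),z])
for a in [(40,25,.28,.10,180),(40,15,.28,.07,180)]:
    p,R=pose(*a);q=inverse_kinematics(p,R);print(p,q)
    if q is not None: movep(p,R)
W=camera_info('wrist');print(W['xyz'],W['rotation'][:,2],read_time(),read_contact_force());save('wrist','w12.png')
```

```text
[ 0.29360383 -0.19311776  0.27833311] [-1.44545501  0.17848171  2.14171385  0.86890157  1.6425774   2.23551522]
[ 0.28081621 -0.20384784  0.20246933] [-1.52006809  0.44214728  2.24566235  0.87989611  1.59355201  1.92810755]
[ 0.13986304 -0.32204784  0.17370127] [0.76650994 0.64214323 0.01070396] 96.6167 [-0.15900329 -0.86061947  0.65543214]
```

View pics/w12.png

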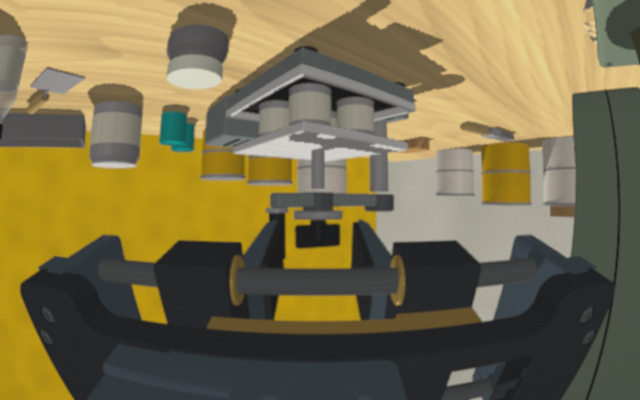

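Run:
```python
from h import *
im=cv2.imread('pics/w12.png')[40:210,190:430];im=cv2.rotate(im,cv2.ROTATE_180)
cv2.imwrite('pics/w12c.png',cv2.resize(im,None,fx=3.3,fy=3.3,interpolation=cv2.INTER_CUBIC))
```

```text
(no output)
```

View pics/w12c.png

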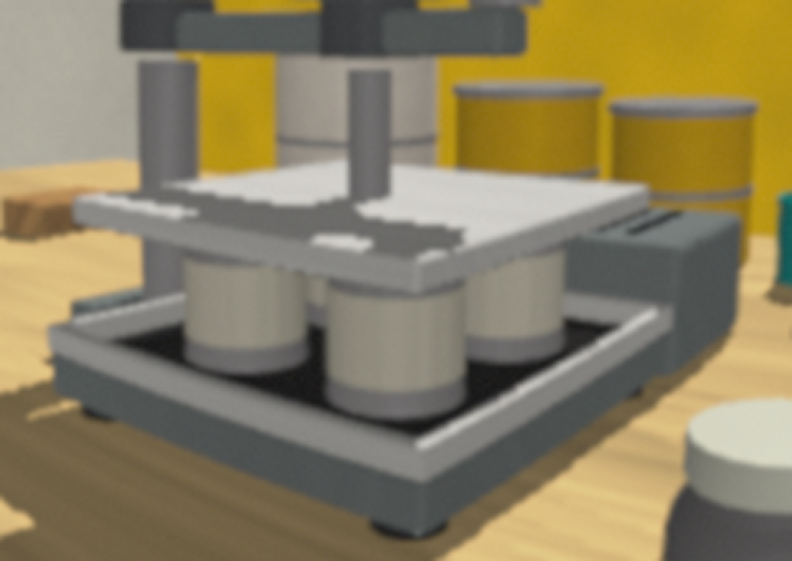

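The low view shows all four tins upright (three clear, the fourth behind at (318,290)), with the plate resting flat on them. One last look at the bystanders, then I hand in.

Run:
```python
from h import *
a=cv2.imread('pics/top0.png')[100:320,180:490];save('top','t13.png');b=cv2.imread('pics/t13.png')[100:320,180:490]
cv2.imwrite('pics/cmp.png',cv2.resize(np.hstack([a,b]),None,fx=1.29,fy=1.29*2/2))
```

```text
(no output)
```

View pics/cmp.png

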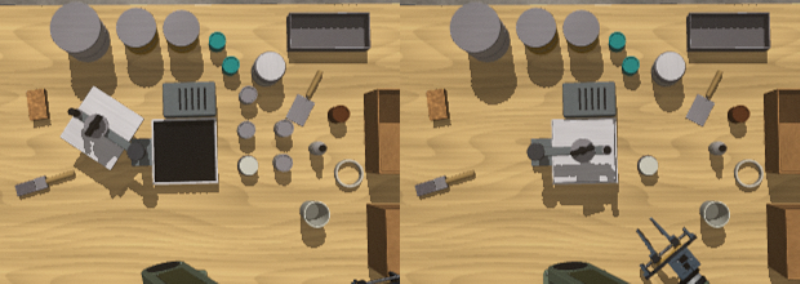

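Before and after, every bystander is where it was, and the robot is clear of everything.

Run:
```python
from h import *
print(sign_off())
```

```text
the job is handed in; nothing more can be done
None
```

The four tins are clamped on the shaker with the clutch one click over. I handed the job in at about 97 s of the 210 s, and `sign_off` gave no verdict.

**What I did:** I stood the four tins two by two on the platform and swung the arm round by its peg. I then turned the wing handle clockwise in two grips, about 4.4 rad in all.

**Last checks:**
- **Tins and plate:** the low wrist view shows the tins upright with the plate resting level on them, at about 90 mm, the height of the tin tops. The fourth tin is mostly hidden behind the others in that view.
- **Arm:** it is within about 1° of 0.
- **Clutch:** the handle stands about 24° (0.42 rad) off the collar's ridge, so one click and short of the second.
- **Screw:** it has turned about 4.02 rad, which fits the plate touching the tins.
- **Bystanders:** before and after pictures show none of them moved, and the robot is clear of everything.

**What disagreed:** the wrist torque never showed the expected rise to 0.32 N m. It only fell from about 0.16 to near 0 and then crept back to 0.1. I kept turning about 0.3 rad past that drop before I stopped. The single click therefore rests on the ridge angle in the pictures, and I could not measure the force of the plate on each tin.

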